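# Drop the used sample pot through the sprung flap

## Task

Hold the clear spring-closed flap of the drop box open with one fingertip on its yellow thumb plate and, while holding it, push the orange-capped pot along the ledge with the other fingertip until it drops into the box under the flap; then back away and let the flap close. Only push: do not pinch or lift the pot or shove the flap open with it, and leave the two blue-capped pots and everything else on the bench where they are.

Things in the scene. Friction and masses are not known exactly. Their poses are not given: they have to be found in the camera images.
- station: The used-sample drop box, fixed, white, 250 mm long (x) by 180 mm wide (y): grey loading ledge, then the hopper under the flap, then a closed deck 80 mm high from x = 85 to 135 mm. Origin at bench level, midway across, directly below the edge where the ledge ends and the hopper mouth begins; +x runs from the ledge into the hopper, z up.
- ledge_end (a point): Middle of the edge where the ledge ends and the hopper mouth begins, on the ledge's level top, 80 mm above the bench; axes as the station. The ledge runs from x = -115 mm to here, with a rail 8 mm high and 4 mm thick down each side (y = +-86 to +-90 mm).
- hopper (a point): Centre of the hopper's inner floor, 8 mm above the bench. Inside, the hopper reaches from station x = 0 to 85 mm and y = -78 to 78 mm; its mouth, under the flap, from x = 0 to 49 mm; the white deck (80 mm above the bench) covers the rest.
- flap (a joint): Angle (rad) of the clear flap over the hopper mouth: 0 = shut, level; grows as its ledge-side edge swings up, away from the ledge; stop at 1.45. Hinge along the station's y at x = 45 mm, z = 83 mm. A spring shuts it. Pushing the yellow plate level in the station's +x, anywhere along its width, opens it: under 12 N with a fingertip 8 to 20 mm above the ledge. At 1.2 rad a pot passes under it.
- flap_edge (a point): Middle of the front edge of the flap, a clear sheet 43 mm (x) by 154 mm (y), 4 mm thick, that runs from its hinge to the ledge's end when shut. It turns with the flap; shut, its axes are the station's.
- plate_top (a point): Middle of the top edge of the yellow thumb plate, 154 mm wide, 4 mm thick, that stands up 40 mm from the flap's hinge line and leans 12 degrees towards the ledge; it turns as one with the flap. Shut, this edge is at station x = 37 mm, 42 mm above the ledge. A fingertip pushing it at height t above the hinge is at x = 45 mm + t * tan(angle - 0.21).
- pot_used: The used sample pot: pale upright cylinder with an orange cap, 28 mm diameter, 24 mm tall, about 30 g, standing on the ledge; pushed higher than about 17 mm up it may tip. Origin at the centre of its underside, z along its axis. At the start its centre is 26 to 36 mm before the ledge's end; the three pots stand side by side about 50 mm apart, in any order.
- pot_blue_a: Pot of the same size with a blue cap, to be left standing on the ledge. Origin at the centre of its underside.
- pot_blue_b: The other pot with a blue cap, likewise to be left. Origin at the centre of its underside.
- mortar: White ceramic mortar bowl, 90 mm across, 52 mm high, on the bench beside the box; leave it. Origin under its centre.
- pestle: White pestle lying on the bench, 102 mm long, 28 mm thick; leave it. Origin at its thick end, z along it.
- jar: Glass jar, 68 mm diameter, 85 mm high, beside the box; leave it. Origin under its centre.
- petri: Clear dish, 84 mm diameter, 15 mm high; leave it. Origin under its centre.
- marker: Upright red-capped marker, 19 mm diameter, 130 mm high, beside the box's far end; leave it. Origin under its centre.
Things that resemble listed ones, but are neither listed nor needed, are in the scene too. What is shaped like the pot_blue_b but green or turquoise is not meant.

How it is judged (in metres and radians):
On the way, in this order (a step that is already met when the one before it is completed fails the run):
1. a fingertip holds the flap well open (over 0.9 rad) while the orange-capped pot is still on the ledge (value of joint flap above 0.9 rad and contact force between the fingers and flap above 0.2 N and z of pot_used in the frame of station above 0.077 m and x of pot_used in the frame of station below 0.001 m), for 0.1 s.
2. the orange-capped pot drops into the hopper while the fingertip still holds the flap open (x of pot_used in the frame of station between 0 and 0.086 m and y of pot_used in the frame of station between -0.08 and 0.08 m and z of pot_used in the frame of station below 0.055 m and value of joint flap above 0.9 rad and contact force between the fingers and flap above 0.2 N), for 0.05 s.
At the end, for the whole second after the job is handed in: The orange-capped pot lies at rest inside the hopper (its underside's centre within the hopper walls and below 55 mm), the flap is shut (under 0.06 rad), and both blue-capped pots stand upright within 15 mm of where they were (x of pot_used in the frame of station between 0 and 0.086 m and y of pot_used in the frame of station between -0.08 and 0.08 m and z of pot_used in the frame of station below 0.055 m and value of joint flap below 0.06 rad and linear speed of pot_used below 0.03 m/s and distance of each of pot_blue_a, pot_blue_b from where it was at the start of the episode below 0.015 m and angle between each of pot_blue_a, pot_blue_b's own z axis and vertical below 0.2 rad); the robot touches nothing.
It fails at once if the orange-capped pot is lifted more than 12 mm off the ledge (z of pot_used in the frame of station above 0.092 m).
It fails at once if the pot is squeezed: fingers press on it with over 12 N on the ledge (contact force between the fingers and pot_used above 12 N and z of pot_used in the frame of station above 0.07 m).
It fails at once if a pot is shoved against the flap (over 1 N) (contact force between any of pot_used, pot_blue_a, pot_blue_b and flap above 1 N).
It fails at once if a blue-capped pot is moved over 15 mm or tipped (not (distance of pot_blue_a from where it was at the start of the episode below 0.015 m) or not (angle between pot_blue_a's own z axis and vertical below 0.2 rad) or not (distance of pot_blue_b from where it was at the start of the episode below 0.015 m) or not (angle between pot_blue_b's own z axis and vertical below 0.2 rad)).
It fails at once if something else on the bench is moved over 20 mm (distance of any of mortar, pestle, jar, petri, marker from where it was at the start of the episode above 0.02 m).
It also fails if it takes over 38 s, if anything falls off the work surface, if the arm or the gripper's body presses on something with over 40 N, if the wrist force passes 120 N, or if a joint passes its speed limit or range.

## Robot

A 6-joint arm with a two-finger parallel gripper is mounted at the origin on the work surface. World frame = base frame: x ahead of the robot, y to its left, z up, the work surface at z = 0. Lengths are in mm, angles in rad, forces in N, time in s.
With the tool pointing down it reaches from about 275 to 750 mm from the base axis. Payload 10.2 kg.
Tool frame: the origin (TCP) lies at the very end of the fingers, on their centre line; the grasp point (between the pads) lies 19 mm behind it; z points along the fingers, y is the line along which they close (so a half turn about z gives the same grasp; the last joint's range is limited). The gripper opens to 85 mm and grips with 20 to 120 N. Pads are 22 mm wide; open, the fingers measure 114 mm over their backs; the gripper's body (76 mm by 85 mm) begins 54 mm behind the grasp point. The pads swing forward as they close: fully open they stand 13 mm farther back than shut.
Start: joints at [-1.351, 0.313, 1.498, -0, 1.331, -0.223], TCP at [224.936, -474.379, 231.294] pointing down, gripper open.
Joint ranges: [-2.94, 2.94], [-0.97, 2.17], [0.19, 2.56], [-1.23, 4.37], [0.02, 3.11], [-2.88, 2.88]. Speed limits (rad/s): [2.39, 2.39, 3.01, 3.14, 3.14, 3.14].

## Interface

Orientations are given as a unit quaternion [w, x, y, z].
In Python, from rig import ctrl gives the robot as it stands.
- The arm moves only by the tool step_arm, never from a script. Its argument "increments" is a list of rows, each a list of 3 entries, a list of its own where there are three numbers: the shift along the tool's x, y, z in cm, then the turn, a rotation vector about the tool's x, y, z in degrees, then the opening in per cent of the stroke, from 0 (shut) to 100 (fully open). A call has 1 to 8 rows; each row is the pose to reach, as a shift and turn from the pose commanded when the call began, along the tool's axes at that moment; what a row does not reach only later rows make up. A row lasts 1/8 s, in which the tool goes at most 62.5 mm and 10.7 degrees, less where a joint would pass 70% of its speed; a pose out of reach is approached as far as the arm can. A call with a gripper value outside its range is refused whole. The fingers move at their own pace and stop on an object; "squeeze" is the grip in N (left out, the last holds). Time passes only in rows, so rows that repeat a pose let the fingers close. It gives the time, the measured TCP pose, the force, the opening and the grip force at its end, in the units of the state.
- ctrl.sense(): the state, without advancing time (a new reading comes with each control period).
- ctrl.capture(name): name is "scene" or "side" or "wrist"; returns a dict with "img" (384x512x3 uint8, red, green, blue), "fx", "fy", "cx", "cy" (pixels), "extrinsics" (4x4, takes a point from camera to world coordinates). Camera axes: x right, y down, z forward; pixel columns grow to the right and rows downward; lengths in mm; the calibration is good to about 2 mm. A picture is of the moment at which its call begins. There is no depth.
- ctrl.finish_job(): hands the job in; it is judged then, once.
The state is a dict: "time_s": time; "joints": joint angles; "dq": joint speeds; "tau": joint torques, N m; "eef_pos": TCP position; "ee_rot": TCP orientation; "force": force on the tool from outside, world axes, zero at the start; "wrist_torque": the same for the moment, N m; "grip_width": opening from 0.0 (shut) to 1.0 (fully open); "grip_force": force on a finger pad.
Only numpy, scipy, OpenCV 4.12 (cv2) and the standard library are available. Lean on these libraries where they do the work, as an engineer would, in place of code of your own. Each camera call takes 0.05 s, during which the arm holds its last target. There are 200 camera calls.

## Working session

There is one attempt and no reset: what is moved stays moved. The work goes in short steps, Python scripts to look and compute and a tool call to move; the robot and the scene stay as the last step left them, time stands still between calls to the robot, and variables do not carry over. Pictures are saved under pics/ and viewed, at most 11 in all, crops included, and the job is handed in when it is done.

Besides the shell and the picture viewer there is one more tool, called after "Emit:" as name(argument=value, ...) on one line, values as JSON. step_arm: Moves the arm, as the interface text tells. Its arguments: {"type":"object","properties":{"increments":{"type":"array"},"squeeze":{"type":"number"}},"required":["increments"]}

```bash
mkdir -p pics; ls; python3 - <<'E'
from rig import ctrl
import cv2,numpy as np
for n in("scene","side"):
    c=ctrl.capture(n); cv2.imwrite(f"pics/{n}0.png",c["img"][:,:,::-1]); np.savez(f"{n}0.npz",**c)
    print(n,c["fx"],c["cx"],np.round(c["extrinsics"],3).tolist())
print(ctrl.sense())
E
```

```text
pics
scene 393.8439063094172 258.9041257707751 [[-0.033, 0.614, -0.789, 1308.293], [0.999, 0.013, -0.032, 110.697], [-0.009, -0.789, -0.614, 668.97], [0.0, 0.0, 0.0, 1.0]]
side 412.51570469457226 255.2403232133631 [[-0.911, -0.279, 0.305, 312.445], [-0.413, 0.602, -0.684, 642.32], [0.007, -0.748, -0.663, 640.937], [0.0, 0.0, 0.0, 1.0]]
{'time_s': 0.1, 'joints': array([-1.35139114e+00,  3.13403554e-01,  1.49839625e+00,  2.60389531e-06,
        1.33097742e+00, -2.23401879e-01]), 'dq': array([ 2.10178269e-04, -1.99307321e-03, -1.03538281e-03,  3.59782685e-04,
        7.76997941e-05, -2.38658885e-04]), 'tau': array([ 2.59043416e-03, -4.12896609e+01, -2.60142893e+01, -1.60088075e-04,
        3.02698267e-03, -6.95124768e-06]), 'eef_pos': array([ 224.88647256, -474.13309082,  230.77420569]), 'ee_rot': array([-5.92278310e-04,  9.75590093e-01,  2.19598769e-01,  2.44808642e-06]), 'force': array([ 0.22553529,  0.17291567, -0.39307953]), 'wrist_torque': array([-0.00269198,  0.06416612, -0.05588985]), 'grip_force': 0.0, 'grip_width': 0.9962885564541109}
```

View pics/scene0.png

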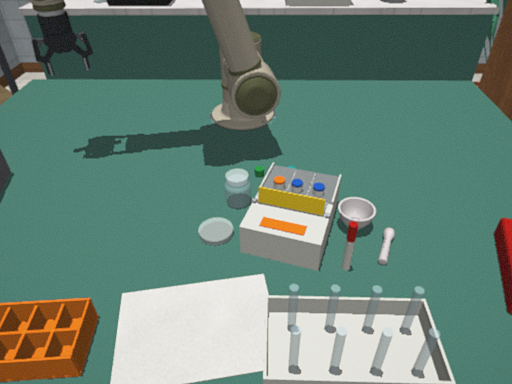

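View pics/side0.png

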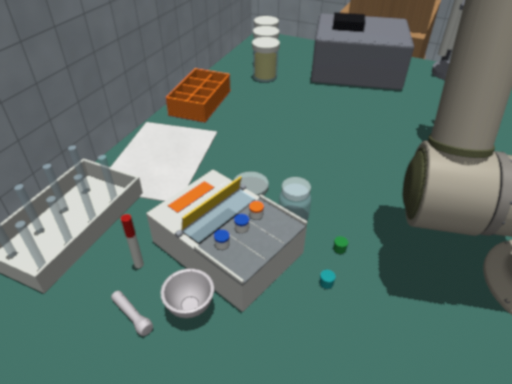

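The scene view shows the orange cap at (280,182) and the blue caps at (297,184) and (319,188). In the side view orange is at (257,208) and blue at (242,221) and (222,238). The green and turquoise pots stand on the bench behind the ledge and aren't meant. I'll measure the positions and confirm them in one enlarged crop.

```bash
cat > h.py <<'E'
import numpy as np,cv2
def ray(c,u,v):
    E=c["extrinsics"]; d=E[:3,:3]@np.array([(u-c["cx"])/c["fx"],(v-c["cy"])/c["fy"],1.]); return E[:3,3],d/np.linalg.norm(d)
def onz(c,u,v,z):
    o,d=ray(c,u,v); return o+d*(z-o[2])/d[2]
def tri(c1,p1,c2,p2):
    (o1,d1),(o2,d2)=ray(c1,*p1),ray(c2,*p2)
    s=np.linalg.lstsq(np.c_[d1,-d2],o2-o1,rcond=None)[0]; a=o1+s[0]*d1;b=o2+s[1]*d2
    return (a+b)/2,np.linalg.norm(a-b)
R={"orange":((5,150,120),(13,255,255)),"blue":((108,150,80),(125,255,255)),"yellow":((20,150,100),(32,255,255)),"red":((0,170,80),(3,255,255))}
def blobs(c,k,amin=15):
    h=cv2.cvtColor(c["img"],cv2.COLOR_RGB2HSV); m=cv2.inRange(h,*map(np.array,R[k]))
    n,l,s,ce=cv2.connectedComponentsWithStats(m)
    return [(ce[i].round(1),s[i].tolist(),l==i) for i in range(1,n) if s[i][4]>=amin]
E
python3 - <<'E'
from h import *
C={n:dict(np.load(n+"0.npz")) for n in("scene","side")}
for n,c in C.items():
    for k in R:
        for ce,s,m in blobs(c,k):
            z=104 if k in("orange","blue") else 100
            print(n,k,ce,s,onz(c,*ce,z).round(1)[:2])
            if k=="yellow" : 
                q=cv2.boxPoints(cv2.minAreaRect(np.argwhere(m)[:,::-1].astype(np.float32)));print(q.round(1).tolist())
a=cv2.resize(C["scene"]["img"][155:275,215:395],None,fx=4,fy=4,interpolation=cv2.INTER_CUBIC)
b=cv2.resize(C["side"]["img"][165:300,135:335],None,fx=4,fy=4,interpolation=cv2.INTER_CUBIC)
cv2.imwrite("pics/a1.png",a[:,:,::-1]);cv2.imwrite("pics/b1.png",b[:,:,::-1])
E
```

```text
scene orange [278.2 180.6] [274, 176, 11, 8, 27] [548.4 126.6]
scene orange [ 47.9 316.1] [9, 298, 82, 54, 1096] [ 933.4 -257.8]
scene orange [  3.6 311.4] [0, 303, 11, 22, 100] [ 926.4 -336.8]
scene orange [ 64.8 337.3] [47, 329, 31, 21, 236] [ 970.8 -213.2]
scene orange [ 10.7 340.2] [0, 333, 22, 19, 198] [ 978.1 -296.6]
scene orange [ 59.6 353. ] [54, 348, 10, 9, 19] [ 997.1 -210. ]
scene orange [ 38.1 369.3] [0, 351, 81, 30, 1008] [1023.3 -230.8]
scene blue [296.6 182.5] [292, 179, 11, 8, 65] [555.1 170.4]
scene blue [318.5 186.4] [314, 183, 10, 8, 66] [569.3 221.1]
scene yellow [291.2 200.4] [259, 187, 66, 28, 996] [617.6 155.7]
[[256.20001220703125, 201.1999969482422], [259.1000061035156, 186.39999389648438], [325.29998779296875, 199.6999969482422], [322.29998779296875, 214.5]]
scene red [507.3 241. ] [499, 218, 13, 66, 387] [735.6 582.4]
scene red [352.1 230.7] [347, 222, 11, 20, 120] [713.2 278.2]
scene red [509.6 309.2] [508, 305, 4, 9, 17] [896.7 512.8]
side orange [195.   93.4] [166, 69, 63, 51, 1673] [ 866.9 -199.8]
side orange [190.3 196.5] [169, 182, 44, 30, 422] [665.9 157.1]
side orange [256.  206.5] [250, 202, 13, 11, 119] [539.5 129.3]
side blue [240.9 219.3] [234, 214, 15, 12, 132] [550.5 171.5]
side blue [221.1 235.4] [214, 229, 15, 13, 150] [564.7 221.4]
side yellow [209.9 200.4] [183, 178, 57, 50, 235] [628.6 147.2]
[[178.3000030517578, 220.89999389648438], [237.3000030517578, 175.8000030517578], [242.0, 181.89999389648438], [183.0, 227.0]]
side red [127.1 224.7] [121, 215, 12, 22, 160] [732.6 266.3]
```

View pics/a1.png

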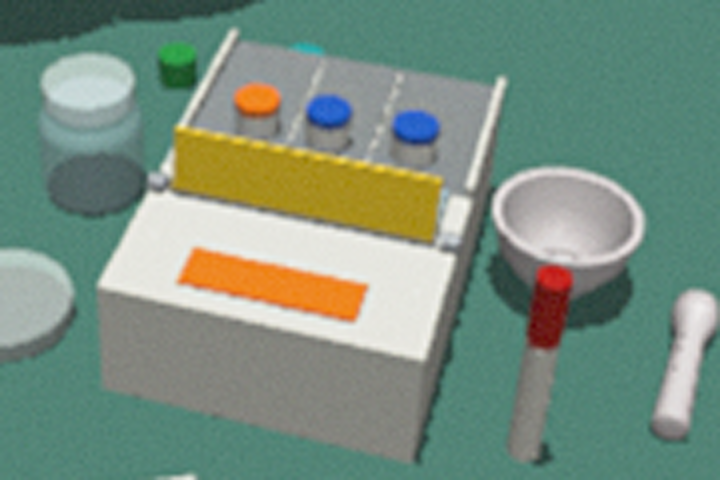

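View pics/b1.png

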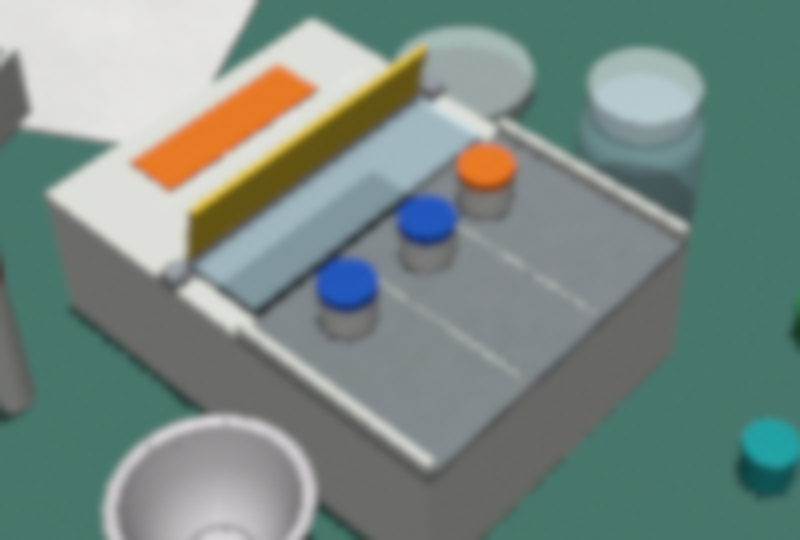

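```bash
python3 - <<'E'
from h import *
from scipy.optimize import least_squares
C={n:dict(np.load(n+"0.npz")) for n in("scene","side")}
P=[(259.5,187,241.7,177,37,-77,122),(325.2,199.5,183,218,37,77,122),(240,226.7,213.2,169.5,135,-90,80),(321,244.2,147,213,135,90,80),(273.7,163.2,306.7,222,-115,-90,88),(341,175,243.2,281.5,-115,90,88)]
W=[];S=[]
for a,b,c,d,*s in P:
    p,e=tri(C["scene"],(a,b),C["side"],(c,d)); W.append(p);S.append(s);print(p.round(1),round(e,1),s)
W=np.array(W);S=np.array(S,float)
def T(t,S): 
    c,s=np.cos(t[2]),np.sin(t[2]); return np.c_[t[0]+c*S[:,0]-s*S[:,1],t[1]+s*S[:,0]+c*S[:,1],S[:,2]]
r=least_squares(lambda t:(T(t,S)-W).ravel()[np.arange(18)%3!=2],[580,150,-.2],loss="soft_l1",f_scale=2)
t=r.x;print("station",t[:2].round(1),np.degrees(t[2]).round(2));print((W-T(t,S)).round(1))
c,s=np.cos(t[2]),np.sin(t[2])
for k,p,q in(("orange",(279.4,180.6),(256.3,206.5)),("blue1",(296.9,182.7),(240.9,219.3)),("blue2",(318.7,186.6),(221.1,235.4)),):
    w,e=tri(C["scene"],p,C["side"],q); d=w[:2]-t[:2]; print(k,w.round(1),round(e,1),"st",(c*d[0]+s*d[1]).round(1),(-s*d[0]+c*d[1]).round(1))
np.save("st.npy",t)
E
```

```text
[593.3  82.  120. ] 3.5 [37, -77, 122]
[637.4 227.6 121. ] 2.2 [37, 77, 122]
[682.6  41.6  79.3] 4.4 [135, -90, 80]
[733.  212.9  80.3] 3.1 [135, 90, 80]
[444.4 113.8  86. ] 5.3 [-115, -90, 88]
[494.4 283.6  85.6] 5.0 [-115, 90, 88]
station [579.3 165.7] -16.61
[[ 0.5  0.6 -2. ]
 [ 0.6 -1.3 -1. ]
 [-0.4  0.8 -0.7]
 [-1.4 -0.4  0.3]
 [ 1.   1.5 -2. ]
 [-0.5 -1.2 -2.4]]
orange [540.9 128.1 100.2] 4.2 st -26.0 -47.0
blue1 [551.8 170.6 101.7] 1.9 st -27.8 -3.2
blue2 [566.1 221.1 101.9] 2.5 st -28.5 49.3
```

The crops confirm the target: the orange cap sits in the -y lane, with the two blue pots beside it. Plan:
- Put the finger axis along station x, straddling the pot.
- Push the yellow plate with the outer face of the front finger.
- Push the pot with the inner face of the rear finger.

First I'll move to a hover position.

```bash
cat >> h.py <<'E'
from scipy.spatial.transform import Rotation as Ro
st=np.load("st.npy")
def toSt(p):
    c,s=np.cos(st[2]),np.sin(st[2]); d=np.asarray(p[:2])-st[:2]; return np.r_[c*d[0]+s*d[1],-s*d[0]+c*d[1],p[2]]
def toW(p):
    c,s=np.cos(st[2]),np.sin(st[2]); return np.r_[st[0]+c*p[0]-s*p[1],st[1]+s*p[0]+c*p[1],p[2]]
def go(s,p,tilt=0,dyaw=0):
    """tool shift cm, turn deg to reach station pose: tool y=station +x, tilt>0 lowers the rear (-x) finger"""
    R0=Ro.from_quat(np.roll(s["ee_rot"],-1)); y=np.r_[np.cos(st[2]+dyaw),np.sin(st[2]+dyaw),0]; z=np.r_[0,0,-1.]
    R1=Ro.from_matrix(np.c_[np.cross(y,z),y,z])*Ro.from_euler("x",-tilt,degrees=True)
    print("at st",toSt(s["eef_pos"]).round(1),"t",round(s["time_s"],2),"F",s["force"].round(1),"gw",round(s["grip_width"],3))
    print("shift cm",(R0.inv().apply(toW(p)-s["eef_pos"])/10).round(2),"turn",np.degrees((R0.inv()*R1).as_rotvec()).round(2))
E
python3 - <<'E'
from h import *
from rig import ctrl
go(ctrl.sense(),[-24,-47,190])
E
```

```text
at st [-156.7 -714.4  230.8] t 0.1 F [ 0.2  0.2 -0.4] gw 0.996
shift cm [ 54.51 -40.73   4.14] turn [-6.000e-02 -4.000e-02 -4.802e+01]
```

Emit:
step_arm(increments=[[[5,-3.7,0],[0,0,-5],100],[[10,-7.5,0],[0,0,-10],100],[[15,-11.2,0],[0,0,-15],100],[[20,-15,0],[0,0,-20],100],[[25,-18.7,0],[0,0,-25],100],[[30,-22.4,0],[0,0,-30],100],[[35,-26.1,0],[0,0,-35],100],[[40,-29.9,0],[0,0,-40],100]])

```text
time_s: 1.1
eef_pos: [458.7, -31.1, 231.2]
ee_rot: [0.0, 0.841, 0.541, -0.0]
force: [0.3, -1.3, -0.4]
grip_width: 0.994
grip_force: 0.0
```

```bash
python3 - <<'E'
from h import *
from rig import ctrl
go(ctrl.sense(),[-24,-47,190])
E
```

```text
at st [ -59.4 -223.   231.2] t 1.1 F [ 0.3 -1.3 -0.4] gw 0.994
shift cm [17.92  1.1   4.12] turn [ 0.    0.   -7.85]
```

Emit:
step_arm(increments=[[[5,0.3,1],[0,0,-2.5],100],[[10,0.6,2],[0,0,-5],100],[[15,0.9,3],[0,0,-7.8],100],[[17.9,1.1,4.1],[0,0,-7.8],100],[[17.9,1.1,4.1],[0,0,-7.8],100],[[17.9,1.1,4.1],[0,0,-7.8],100]])

```text
time_s: 1.85
eef_pos: [542.5, 124.5, 190.4]
ee_rot: [0.0, 0.803, 0.596, -0.0]
force: [0.3, 0.3, 0.6]
grip_width: 1.003
grip_force: 0.0
```

```bash
python3 - <<'E'
from h import *
from rig import ctrl
s=ctrl.sense(); go(s,[-24,-47,110]); print(s["eef_pos"],s["ee_rot"])
for n in("wrist","side","scene"):
    c=ctrl.capture(n); np.savez(f"{n}1.npz",**c)
    for k in("orange","blue","yellow"):
        for ce,ss,m in blobs(c,k): print(n,k,ce,ss,toSt(onz(c,*ce,104 if k!="yellow" else 122)).round(1))
    cv2.imwrite(f"pics/{n}1.png",c["img"][:,:,::-1])
c=dict(np.load("side1.npz"));print(c["img"].shape)
cv2.imwrite("pics/side1c.png",cv2.resize(c["img"][60:300,120:340],None,fx=2.5,fy=2.5,interpolation=cv2.INTER_CUBIC)[:,:,::-1])
E
```

```text
at st [-23.5 -50.  190.4] t 1.85 F [0.3 0.3 0.6] gw 1.003
shift cm [ 0.3  -0.05  8.04] turn [-0.01  0.02 -0.23]
[542.48190784 124.50200273 190.36566748] [ 6.69663712e-06  8.03045105e-01  5.95918222e-01 -1.75582064e-04]
wrist orange [424.8 133.3] [390, 67, 58, 128, 271] [ 98.7   3.5 104. ]
wrist orange [398.5 134. ] [398, 127, 2, 15, 15] [ 79.9   3.1 104. ]
wrist blue [244.9  64.2] [226, 44, 39, 41, 1234] [-29.5  49.6 104. ]
wrist blue [245.8 132.6] [235, 127, 24, 15, 131] [-29.4   4.4 104. ]
wrist blue [260. 140.] [257, 134, 6, 13, 28] [-19.2  -0.9 104. ]
wrist blue [233.3 144.6] [231, 141, 5, 9, 16] [-38.6  -4.2 104. ]
wrist blue [240.5 143.5] [237, 141, 9, 7, 23] [-33.3  -3.4 104. ]
wrist yellow [351.1  95.8] [341, 13, 21, 172, 984] [ 38.2  29.5 122. ]
wrist yellow [338.9 230.3] [336, 208, 7, 38, 161] [ 38.3 -64.  122. ]
side orange [194.8  93.9] [166, 69, 63, 52, 1836] [ 378.4 -265.8  104. ]
side orange [191.7 195.6] [169, 182, 44, 30, 159] [ 85.4  13.  104. ]
side orange [256.  206.6] [250, 202, 13, 10, 108] [-28.  -46.1 104. ]
side blue [499.9  24.5] [483, 4, 29, 40, 835] [  -66
[... 462 characters left out ...]
.5] [0, 302, 35, 30, 357] [ 469.1 -359.8  104. ]
scene orange [ 29.9 321.2] [27, 316, 7, 11, 15] [ 477.5 -325.8  104. ]
scene orange [ 79.6 328.3] [78, 322, 5, 14, 20] [ 462.8 -239.3  104. ]
scene orange [ 36.8 339.1] [21, 328, 30, 32, 254] [ 499.9 -291.1  104. ]
scene orange [ 65.5 337.1] [52, 329, 25, 24, 212] [ 482.9 -250.3  104. ]
scene orange [ 10.1 341.3] [0, 333, 22, 28, 213] [ 516.2 -328.4  104. ]
scene orange [ 37.9 369.4] [0, 357, 81, 24, 993] [ 539.  -253.2  104. ]
scene blue [296.6 182.7] [292, 179, 11, 8, 58] [-23.8  -2.2 104. ]
scene blue [318.5 186.5] [314, 183, 10, 8, 66] [-25.1  50.4 104. ]
scene yellow [291.2 200.2] [259, 187, 66, 28, 1019] [ 65.    7.2 122. ]
(384, 512, 3)
```

View pics/wrist1.png

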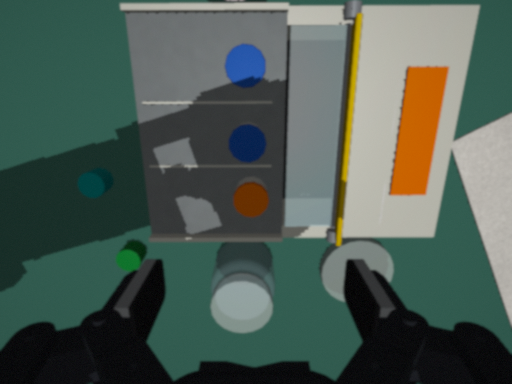

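View pics/side1c.png

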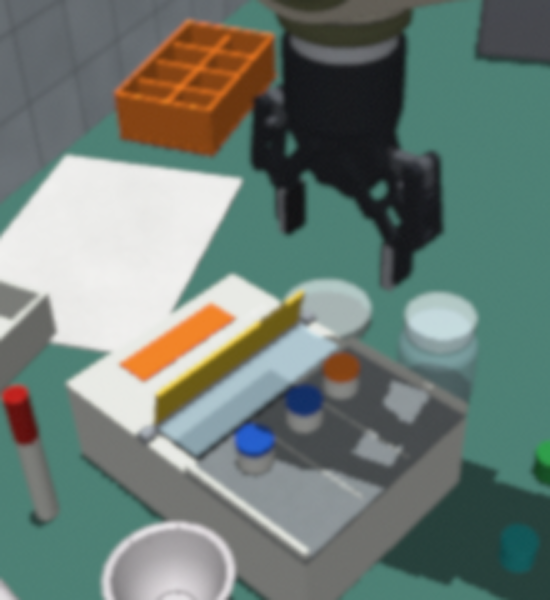

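The wrist view shows the orange cap at (251,199), with the ledge end at column ~285 and the plate at columns 340-360. The side crop shows the fingertips near crop (290,232) and (390,287), with the knuckles wider than the tips.

```bash
python3 - <<'E'
from h import *
S=dict(np.load("side1.npz"));W=dict(np.load("wrist1.npz"));Sc=dict(np.load("scene1.npz"))
def ony(c,u,v,yst):
    o,d=ray(c,u,v); a=toSt(o);b=toSt(o+d); return a+(b-a)*(yst-a[1])/(b[1]-a[1])
for nm,u,v in(("front tip inner-ish",293,233),("front tip outer",280,222),("front knuckle outer",253,130),("rear tip in",383,285),("rear tip out",405,278),("rear knuckle outer",440,225)):
    for y in(-39,-50,-61): print(nm,y,ony(S,u/2.5+120,v/2.5+60,y).round(1))
for nm,u,v,z in(("led end top",288,15,88),("ledge end",286,60,80),("ledge end bot",283,230,80),("orange cap",251,199,104),("blue1",247,143,104),("blue2",245.5,65.5,104),("rail back top",122,8,88),("rail back bot",150,239,88),("deck far top",478,6,80),("deck far bot",436,237,80),("plate top",361,14,122),("plate bot",339,244,122)):
    print(nm,toSt(onz(W,u,v,z)).round(1))
for u,v in((158,262),(350,262)):
    for z in(203,190): print("wrist tip",toSt(onz(W,u,v,z)).round(1))
# enlarged scene view of gripper
cv2.imwrite("pics/s1c.png",cv2.resize(Sc["img"][90:240,210:360],None,fx=4,fy=4,interpolation=cv2.INTER_CUBIC)[:,:,::-1])
E
```

```text
front tip inner-ish -39 [ 10.4 -39.  213.3]
front tip inner-ish -50 [ 21.  -50.  202.1]
front tip inner-ish -61 [ 31.5 -61.  190.9]
front tip outer -39 [ 22.7 -39.  216.8]
front tip outer -50 [ 33.6 -50.  205.7]
front tip outer -61 [ 44.5 -61.  194.6]
front knuckle outer -39 [ 44.9 -39.  281.7]
front knuckle outer -50 [ 56.3 -50.  272.2]
front knuckle outer -61 [ 67.8 -61.  262.8]
rear tip in -39 [-70.5 -39.  210.4]
rear tip in -50 [-62.  -50.  199.1]
rear tip in -61 [-53.6 -61.  187.8]
rear tip out -39 [-88.  -39.  225.7]
rear tip out -50 [-80.  -50.  214.8]
rear tip out -61 [-72.  -61.  203.9]
rear knuckle outer -39 [-111.2  -39.   278.6]
rear knuckle outer -50 [-103.8  -50.   269.1]
rear knuckle outer -61 [-96.4 -61.  259.6]
led end top [-0.1 81.7 88. ]
ledge end [ 0.2 54.1 80. ]
ledge end bot [  1.6 -83.   80. ]
orange cap [-26.  -45.9 104. ]
blue1 [-28.6  -3.1 104. ]
blue2 [-29.1  48.7 104. ]
rail back top [-113.1   86.2   88. ]
rail back bot [-113.   -87.5   88. ]
deck far top [133.7  88.5  80. ]
deck far bot [137.  -90.1  80. ]
plate top [ 39.6  75.3 122. ]
plate bot [ 39.3 -75.2 122. ]
wrist tip [-68.3 -42.6 203. ]
wrist tip [-72.9 -50.2 190. ]
wrist tip [ 21.  -42.8 203. ]
wrist tip [ 25.5 -50.4 190. ]
```

Station fit agrees with the wrist view within 2 mm, and the open tips sit 13 mm behind the TCP. Next I'll align, tilt 5° so the rear tip is lower, and descend around the pot.

```bash
python3 - <<'E'
from h import *
from rig import ctrl
s=ctrl.sense(); go(s,[-25,-46,130],tilt=5); go(s,[-25,-46,82],tilt=5)
E
```

```text
at st [-23.3 -50.2 190.8] t 2.0 F [-0.5 -0.1  0.7] gw 0.999
shift cm [ 0.42 -0.18  6.08] turn [-4.96  0.01 -0.28]
at st [-23.3 -50.2 190.8] t 2.0 F [-0.5 -0.1  0.7] gw 0.999
shift cm [ 0.42 -0.18 10.88] turn [-4.96  0.01 -0.28]
```

Emit:
step_arm(increments=[[[0.4,-0.2,2],[-5,0,0],100],[[0.4,-0.2,4.5],[-5,0,0],100],[[0.4,-0.2,6.5],[-5,0,0],100],[[0.4,-0.2,8.5],[-5,0,0],100],[[0.4,-0.2,10],[-5,0,0],100],[[0.4,-0.2,10.9],[-5,0,0],100],[[0.4,-0.2,10.9],[-5,0,0],100]])

```text
time_s: 2.88
eef_pos: [541.9, 129.3, 81.1]
ee_rot: [0.035, 0.802, 0.595, 0.026]
force: [0.0, -0.6, -0.2]
grip_width: 0.999
grip_force: 0.0
```

```bash
python3 - <<'E'
from h import *
from rig import ctrl
s=ctrl.sense(); go(s,[-5,-46,82],tilt=5)
c=ctrl.capture("side");np.savez("side2.npz",**c);w=ctrl.capture("wrist")
a=cv2.resize(c["img"][100:280,140:320],(600,600),interpolation=cv2.INTER_CUBIC)
cv2.imwrite("pics/side2.png",a[:,:,::-1])
E
```

```text
at st [-25.5 -45.6  81.1] t 2.88 F [ 0.  -0.6 -0.2] gw 0.999
shift cm [-0.03  2.05  0.09] turn [-0.03  0.03 -0.22]
```

View pics/side2.png

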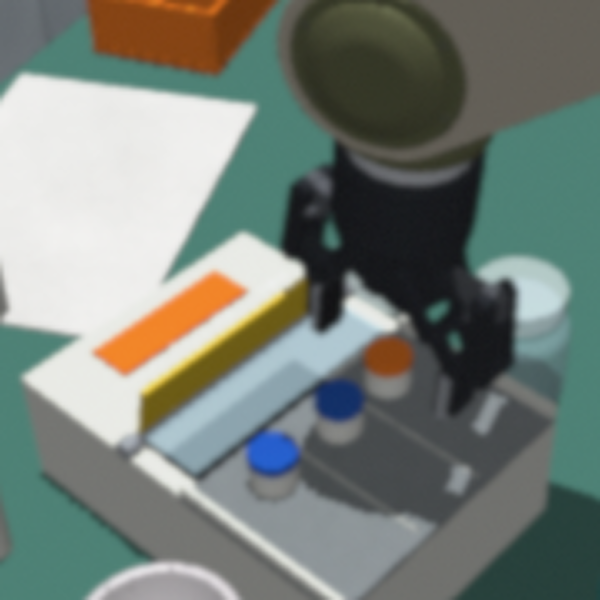

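The front fingertip is between the pot and the plate, and the rear one is behind the pot with nothing touched. I'll open the flap by advancing 31 mm.

Emit:
step_arm(increments=[[[0,0.6,0.05],[0,0,0],100],[[0,1.2,0.1],[0,0,0],100],[[0,1.8,0.15],[0,0,0],100],[[0,2.2,0.19],[0,0,0],100],[[0,2.6,0.22],[0,0,0],100],[[0,3.0,0.26],[0,0,0],100],[[0,3.1,0.27],[0,0,0],100],[[0,3.1,0.27],[0,0,0],100]])

```text
time_s: 3.98
eef_pos: [571.6, 120.4, 81.2]
ee_rot: [0.035, 0.802, 0.595, 0.026]
force: [-2.4, 0.9, 0.6]
grip_width: 0.996
grip_force: 1.1
```

```bash
python3 - <<'E'
from h import *
from rig import ctrl
s=ctrl.sense(); go(s,[15,-46,82],tilt=5); print(s["grip_force"])
c=ctrl.capture("side");np.savez("side3.npz",**c)
for k in("orange","blue"):
    for ce,ss,m in blobs(c,k): print(k,ce,ss,toSt(onz(c,*ce,104)).round(1))
cv2.imwrite("pics/side3.png",cv2.resize(c["img"][100:280,140:320],(600,600),interpolation=cv2.INTER_CUBIC)[:,:,::-1])
E
```

```text
at st [  5.6 -45.6  81.2] t 3.98 F [-2.4  0.9  0.6] gw 0.996
shift cm [-0.04  0.94  0.01] turn [-0.02  0.03 -0.21]
1.1337624583393335
orange [193.1  94.5] [166, 69, 63, 53, 1719] [ 379.4 -260.5  104. ]
orange [187.8 193.7] [169, 182, 41, 28, 61] [ 95.1  14.3 104. ]
orange [253.1 206.2] [249, 201, 8, 11, 71] [-23.1 -43.3 104. ]
blue [501.   34.3] [485, 24, 27, 20, 318] [  -99.2 -1260.7   104. ]
blue [241.1 219.4] [235, 214, 14, 12, 121] [-29.7  -2.7 104. ]
blue [221.1 235. ] [214, 229, 16, 13, 162] [-29.2  48.5 104. ]
```

View pics/side3.png

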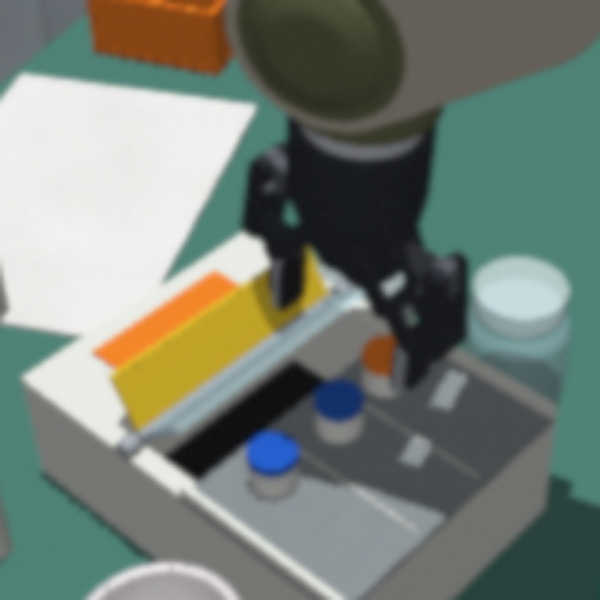

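The flap is well open at about 1 rad, and the rear tip has reached the pot. I'll keep advancing, closing the fingers slightly and raising the tool to make up for the swing.

Emit:
step_arm(increments=[[[0,0.4,0.03],[0,0,0],100],[[0,0.8,0.07],[0,0,0],100],[[0,1.0,0.0],[0,0,0],96],[[0,1.2,-0.08],[0,0,0],93],[[0,1.4,-0.18],[0,0,0],90],[[0,1.5,-0.3],[0,0,0],86],[[0,1.5,-0.3],[0,0,0],86]], squeeze=40)

```text
time_s: 4.9
eef_pos: [585.9, 116.2, 85.7]
ee_rot: [0.035, 0.802, 0.595, 0.026]
force: [-1.7, 0.4, 1.8]
grip_width: 0.864
grip_force: 1.5
```

```bash
python3 - <<'E'
from h import *
from rig import ctrl
s=ctrl.sense(); go(s,[15,-46,82],tilt=5); print(s["grip_force"])
c=ctrl.capture("side");np.savez("side4.npz",**c)
for k in("orange","blue"):
    for ce,ss,m in blobs(c,k): print(k,ce,ss,toSt(onz(c,*ce,104)).round(1))
cv2.imwrite("pics/side4.png",cv2.resize(c["img"][100:280,140:320],(600,600),interpolation=cv2.INTER_CUBIC)[:,:,::-1])
E
```

```text
at st [ 20.4 -45.6  85.7] t 4.9 F [-1.7  0.4  1.8] gw 0.864
shift cm [-0.04 -0.57  0.32] turn [ 0.01  0.02 -0.21]
1.518551088811364
orange [188.6  96.4] [166, 69, 49, 53, 1346] [ 380.6 -245.7  104. ]
orange [187.3 193.9] [169, 182, 40, 27, 58] [ 95.4  15.3 104. ]
orange [244.5 201.1] [241, 196, 8, 11, 59] [ -1.6 -43.  104. ]
blue [490.   33.8] [483, 28, 17, 14, 106] [  -69.  -1239.6   104. ]
blue [241.1 219.5] [235, 214, 14, 12, 121] [-29.9  -2.5 104. ]
blue [221.2 235. ] [214, 229, 16, 13, 164] [-29.4  48.4 104. ]
```

View pics/side4.png

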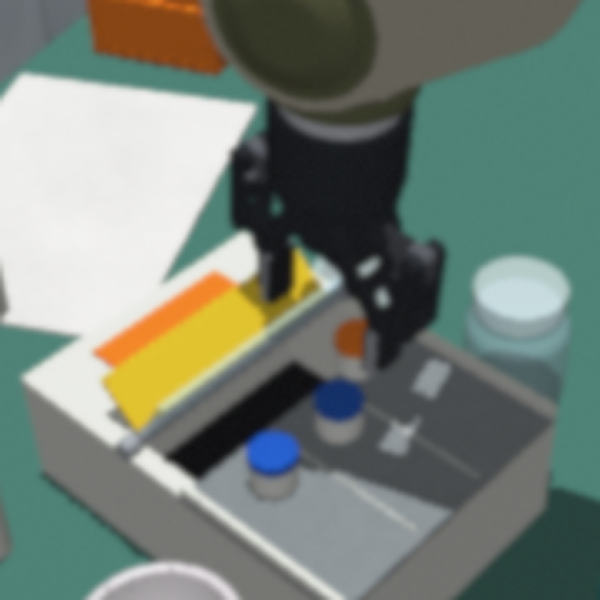

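The pot is at the edge, both blue pots are unmoved, and the flap is at about 1.2 rad. I'll continue pushing.

Emit:
step_arm(increments=[[[0,0.2,-0.03],[0,0,0],83],[[0,0.4,-0.08],[0,0,0],79],[[0,0.6,-0.14],[0,0,0],75],[[0,0.8,-0.22],[0,0,0],71],[[0,0.9,-0.25],[0,0,0],70],[[0,0.9,-0.25],[0,0,0],70],[[0,0.9,-0.25],[0,0,0],70]])

```text
time_s: 5.82
eef_pos: [594.1, 113.7, 88.8]
ee_rot: [0.035, 0.802, 0.595, 0.026]
force: [-2.9, 1.1, 1.4]
grip_width: 0.705
grip_force: 1.4
```

```bash
python3 - <<'E'
from h import *
from rig import ctrl
s=ctrl.sense(); go(s,[15,-46,82],tilt=5); print(s["grip_force"])
c=ctrl.capture("side");np.savez("side5.npz",**c)
for k in("orange","blue"):
    for ce,ss,m in blobs(c,k): print(k,ce,ss,toSt(onz(c,*ce,104)).round(1))
cv2.imwrite("pics/side5.png",cv2.resize(c["img"][100:280,140:320],(600,600),interpolation=cv2.INTER_CUBIC)[:,:,::-1])
E
```

```text
at st [ 29.  -45.6  88.8] t 5.83 F [-2.9  1.1  1.4] gw 0.705
shift cm [-0.04 -1.46  0.56] turn [-0.01  0.02 -0.21]
1.4341570201213472
orange [186.   98.5] [166, 69, 41, 53, 1124] [ 377.3 -233.6  104. ]
orange [187.6 193.6] [169, 182, 40, 27, 62] [ 95.6  14.4 104. ]
blue [241.3 219.6] [235, 214, 14, 12, 116] [-30.3  -2.6 104. ]
blue [221.2 235. ] [214, 229, 16, 13, 166] [-29.4  48.4 104. ]
```

View pics/side5.png

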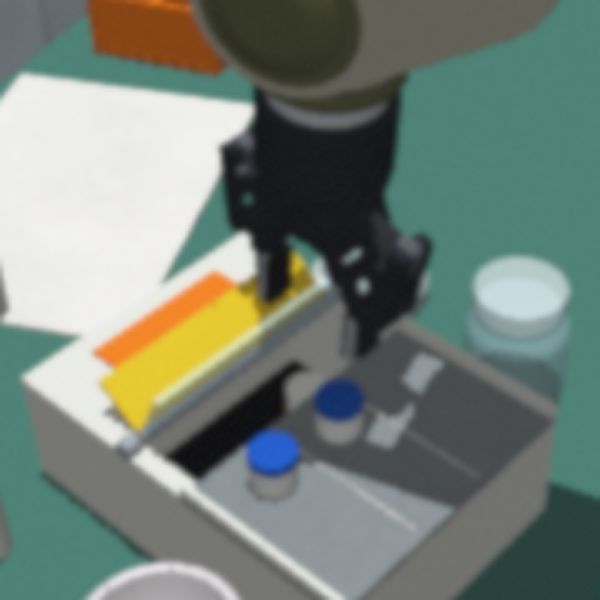

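```bash
python3 - <<'E'
from h import *
c=dict(np.load("side5.npz"))
for z in (15,25,40,60): print(z,toSt(onz(c,300*.3+140,383*.3+100,z)).round(1), toSt(onz(c,300*.3+140,368*.3+100,z)).round(1))
E
```

```text
15 [ 57.3 -60.4  15. ] [ 66.9 -70.4  15. ]
25 [ 50.2 -53.4  25. ] [ 59.5 -63.2  25. ]
40 [ 39.4 -42.8  40. ] [ 48.5 -52.4  40. ]
60 [ 25.  -28.7  60. ] [ 33.9 -38.   60. ]
```

The pot lies on the hopper floor at roughly x 45, z 25. Now I'll back away level so the spring shuts the flap, then lift.

Emit:
step_arm(increments=[[[0,-0.6,-0.05],[0,0,0],70],[[0,-1.2,-0.1],[0,0,0],70],[[0,-1.8,-0.16],[0,0,0],70],[[0,-2.4,-0.21],[0,0,0],70],[[0,-3.0,-0.26],[0,0,0],70],[[0,-3.6,-0.31],[0,0,0],70],[[0,-4.2,-0.37],[0,0,0],70],[[0,-4.6,-0.4],[0,0,0],70]])

```text
time_s: 6.88
eef_pos: [549.7, 127.1, 88.9]
ee_rot: [0.035, 0.802, 0.595, 0.026]
force: [0.5, -0.4, -0.2]
grip_width: 0.699
grip_force: 0.0
```

Emit:
step_arm(increments=[[[0,0,0],[0,0,0],70],[[0,0,-1],[0,0,0],70],[[0,0,-3],[0,0,0],70],[[0,0,-6],[0,0,0],70],[[0,-1,-10],[0,0,0],70],[[0,-4,-13],[0,0,0],70],[[0,-8,-15],[0,0,0],70],[[0,-8,-15],[0,0,0],70]])

```text
time_s: 7.88
eef_pos: [460.2, 154.6, 233.6]
ee_rot: [0.036, 0.802, 0.596, 0.028]
force: [-0.1, -0.8, 0.4]
grip_width: 0.7
grip_force: 0.0
```

```bash
python3 - <<'E'
from h import *
from rig import ctrl
s=ctrl.sense(); go(s,[15,-46,82],tilt=5)
I=[]
for n in("side","scene"):
    c=ctrl.capture(n)
    for ce,ss,m in blobs(c,"blue"): print(n,ce,toSt(onz(c,*ce,104)).round(1))
    r=c["img"][150:300,135:335] if n=="side" else c["img"][145:295,205:405]
    I.append(cv2.resize(r,(400,300),interpolation=cv2.INTER_CUBIC))
cv2.imwrite("pics/end.png",np.hstack(I)[:,:,::-1])
E
```

```text
at st [-111.   -44.7  233.6] t 7.88 F [-0.1 -0.8  0.4] gw 0.7
shift cm [-0.13 11.18 16.24] turn [ 0.19 -0.08 -0.14]
side [499.8  32.8] [  -91.6 -1272.4   104. ]
side [241.  219.5] [-29.7  -2.4 104. ]
side [221.1 235.4] [-29.9  49.2 104. ]
scene [296.6 182.4] [-24.9  -2.5 104. ]
scene [318.4 186.4] [-25.4  50.1 104. ]
```

View pics/end.png

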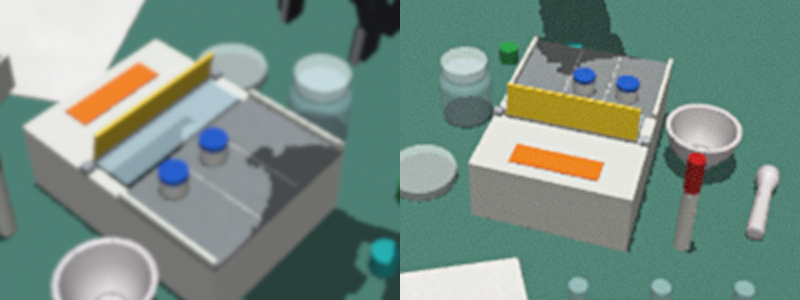

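The flap is shut, the orange pot is visible under it inside the hopper, the blue pots haven't moved and the arm is clear of everything.

```bash
python3 -c "
from rig import ctrl
print(ctrl.finish_job())"
```

```text
the job is handed in; nothing more can be done
None
```

The orange-capped pot is in the hopper, the flap is shut, the blue pots are where they were, and the job was handed in at about 8 s; no verdict came back.

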